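# Round brass slug from the flap dispenser to the bench block

## Task

On the jeweller's bench, take the round brass slug out of its pocket in the two-pocket dispenser: push its spring flap down from above with the fingers, hold it open while you grip the slug, and lift the slug out so that the flap springs shut. Stand the slug upright on the middle of the square steel bench block and let go. Leave the square brass slug where it stands in the other pocket.

Things in the scene. Friction and masses are not known exactly. Their poses are not given: they have to be found in the camera images.
- slug_round: The part to fetch: solid brass cylinder, 20 mm diameter, 36 mm tall, about 96 g, standing upright near the middle of one of the dispenser's two pockets (either one). Origin: centre of its underside; z up along its axis.
- slug_square: Bystander in the other pocket: square brass bar piece, 26 x 26 mm, 36 mm tall, standing. Origin: centre of its underside. It must stay where it is.
- dispenser: Wooden dispenser fixed to the bench, 90 (x) x 280 mm (y). Origin on the bench, between the pockets; x from front to hinges, y to the left. Pockets centred at (0, +-67.5) mm, white floor 8 mm up, 132 mm clear in y, x -37 to 28. Walls 45 mm high, front wall 50. Steel hinge posts and rod at x 27 to 38, 90 mm high. Grip the slug with the TCP 42 mm above the bench: gripper body stays clear of the rod.
- flap_left (a joint): Dark steel spring flap level over the +y pocket, 82 mm above the bench, 122 mm wide, hinged at dispenser x 28, free edge at x -9 mm, open sight window over the slug (32 mm in y). 0 = shut; pushed down to at most 1.35 rad by 2 to 5 N; springs shut. Straight down over the slug, fingers closing along dispenser y, 35 to 60 mm apart: they swing it down behind them and hold it.
- flap_right (a joint): The same flap over the dispenser's -y pocket, same values.
- bench_block: Plain steel bench block fixed to the bench, 80 x 80 mm and 22 mm high, where the slug goes. Origin: centre of its underside; its flat top is 22 mm above the origin.

How it is judged:
By the outcome, as a careful person would: the job done as asked, in the order asked, and still so for the second after the job is handed in, with the robot touching nothing.
It also fails if it takes over 42 s, if anything falls off the work surface, if the arm or the gripper's body presses on something with over 40 N, if the wrist force passes 120 N, or if a joint passes its speed limit or range.

## Robot

A 7-joint arm with a two-finger parallel gripper is mounted at the origin on the work surface. World frame = base frame: x ahead of the robot, y to its left, z up, the work surface at z = 0. Lengths are in mm, angles in degrees, forces in N, time in s.
With the tool pointing down it reaches from about 400 to 875 mm from the base axis. Payload 6.5 kg.
Tool frame: the origin (TCP) lies between the finger pads, 19 mm behind the fingertips; this is the grasp point; z points along the fingers, y is the line along which they close (so a half turn about z gives the same grasp; the last joint's range is limited). The gripper opens to 85 mm and grips with 20 to 120 N. Pads are 22 mm wide; open, the fingers measure 114 mm over their backs; the gripper's body (76 mm by 85 mm) begins 54 mm behind the grasp point. The pads swing forward as they close: fully open they stand 13 mm farther back than shut.
Start: joints at [-74.553, 30.733, -0.252, 88.115, 0.149, 61.152, -4.079], TCP at [214.186, 613.689, 249.99] pointing down, gripper open.
Joint ranges: [-154.64, 154.64], [-21.42, 123.67], [-72.66, 72.17], [13.99, 137.28], [-74.86, 254.86], [10.95, 109.41], [-158.01, 158.01]. Speed limits (degrees/s): [136.94, 136.94, 180, 180, 180, 180, 180].

## Interface

Orientations are given as [roll, pitch, yaw] about the fixed x, y, z axes, in that order (R = Rz(yaw) Ry(pitch) Rx(roll)).
In Python, from workcell import * gives the robot as it stands.
- The arm moves only by the tool servo_tool, never from a script. Its argument "series" is a list of rows, each a list of 5 numbers: the shift along the tool's x, y, z in m, then the turn about the tool's z in rad, then the opening, from -1 (shut) to 1 (fully open). A call has 1 to 10 rows; each row is the pose to reach, as a shift and turn from the pose commanded when the call began, along the tool's axes at that moment; what a row does not reach only later rows make up. A row lasts 1/8 s, in which the tool goes at most 62.5 mm and 10.7 degrees, less where a joint would pass 70% of its speed; a pose out of reach is approached as far as the arm can. A call with a gripper value outside its range is refused whole. The fingers move at their own pace and stop on an object; the grip force is fixed at half the most. Time passes only in rows, so rows that repeat a pose let the fingers close. It gives the time, the measured TCP pose, the force, the opening and the grip force at its end, in the units of the state.
- get_obs(): the state, without advancing time (a new reading comes with each control period).
- camera(name): name is "side" or "top"; returns the picture (480x640x3 uint8, blue, green, red); there is no depth.
- calibration(name): a dict with "fovy" (degrees; the focal length in pixels is half the picture's height over the tangent of half this angle, whatever the lens; pixels are square), "cx", "cy" (the principal point, pixels), "rvec" (rotation vector, rad) and "tvec" (3), from world to camera coordinates, as OpenCV has them. Camera axes: x right, y down, z forward; pixel columns grow to the right and rows downward; lengths in mm; the calibration is good to about 2 mm. A picture is of the moment at which its call begins. calibration takes no time and is no camera call.
- sign_off(): hands the job in; it is judged then, once.
The state is a dict: "t": time; "joint_pos": joint angles; "dq": joint speeds; "joint_torque": joint torques, N m; "tcp_pos": TCP position; "orientation": TCP orientation; "contact_force": force on the tool from outside, world axes, zero at the start; "torque": the same for the moment, N m; "gripper_width": finger opening in mm; "grasp_force": force on a finger pad.
Only numpy, scipy, OpenCV 4.12 (cv2) and the standard library are available. Lean on these libraries where they do the work, as an engineer would, in place of code of your own. Each camera call takes 0.05 s, during which the arm holds its last target. There are 200 camera calls.

## Working session

There is one attempt and no reset: what is moved stays moved. The work goes in short steps, Python scripts to look and compute and a tool call to move; the robot and the scene stay as the last step left them, time stands still between calls to the robot, and variables do not carry over. Pictures are saved under pics/ and viewed, at most 10 in all, crops included, and the job is handed in when it is done.

Besides the shell and the picture viewer there is one more tool, called after "Emit:" by a JSON object that holds its "api" and its "payload", one argument or row to a line. servo_tool: Moves the arm, as the interface text tells. Its arguments: {"type":"object","properties":{"series":{"type":"array"}},"required":["series"]}

```bash
mkdir -p pics; python3 - <<'E'
from workcell import *
import cv2
for n in("top","side"):
    cv2.imwrite(f"pics/{n}0.png",camera(n)); print(n,calibration(n))
o=get_obs(); print({k:o[k] for k in("t","tcp_pos","orientation","gripper_width","contact_force")})
E
```

```text
top {'fovy': 51.60270308467323, 'cx': 317.9962860435985, 'cy': 235.90515122269184, 'rvec': array([ 2.14533724, -2.09258526,  0.21130839]), 'tvec': array([-55.52798698, 536.54128012, 932.44694135])}
side {'fovy': 55.17425232011213, 'cx': 316.4341899164167, 'cy': 239.9100008310825, 'rvec': array([ 2.26592158, -0.99916243,  0.37715347]), 'tvec': array([-402.91330445,  339.66310405,  521.60876408])}
{'t': 0.1, 'tcp_pos': array([214.02033658, 613.18233252, 249.16546603]), 'orientation': array([-1.79908074e+02,  6.18394997e-03,  1.60765748e+02]), 'gripper_width': 85.49457830043603, 'contact_force': array([ 0.89651701, -0.12077219, -1.42492791])}
```

View pics/top0.png

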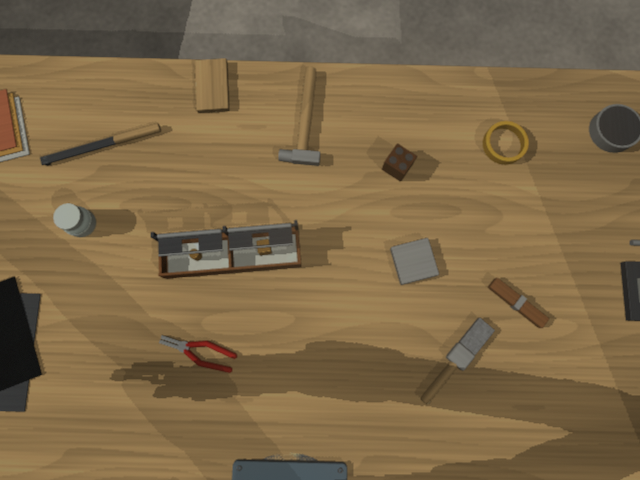

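View pics/side0.png

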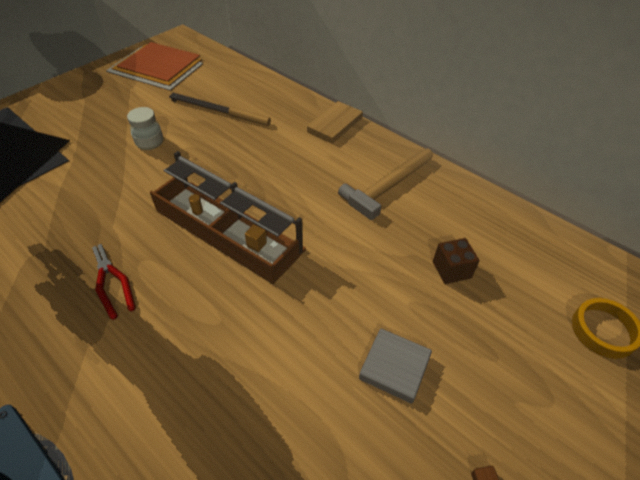

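The top view shows the dispenser at about (230,250) with the narrow (round) slug in the left pocket near (194,253) and the wide one near (263,245). The block is at (415,261). In the side view the round slug is at (196,204) and the block at (396,364). Next I'll zoom in on the dispenser.

```bash
cat > h.py <<'E'
import numpy as np,cv2
from workcell import *
def cal(n):
    c=calibration(n); f=240/np.tan(np.radians(c["fovy"]/2))
    return np.array([[f,0,c["cx"]],[0,f,c["cy"]],[0,0,1]]),cv2.Rodrigues(c["rvec"])[0],np.array(c["tvec"])
def ray(n,p):
    K,R,t=cal(n); d=R.T@np.linalg.solve(K,[p[0],p[1],1]); return -R.T@t,d
def onz(n,p,z):
    o,d=ray(n,p); return o+d*(z-o[2])/d[2]
def proj(n,P):
    K,R,t=cal(n); return cv2.projectPoints(np.float64(P).reshape(-1,3),R,t,K,None)[0].reshape(-1,2)
def tri(a,b):
    (o1,d1),(o2,d2)=ray("top",a),ray("side",b)
    s=np.linalg.lstsq(np.c_[d1,-d2],o2-o1,rcond=None)[0]
    p,q=o1+s[0]*d1,o2+s[1]*d2; return (p+q)/2,np.linalg.norm(p-q)
E
python3 - <<'E'
import cv2
a=cv2.imread("pics/top0.png")[210:290,145:310]; b=cv2.imread("pics/side0.png")[145:285,145:310]
a=cv2.resize(a,None,fx=4.8,fy=4.8,interpolation=cv2.INTER_CUBIC)
b=cv2.resize(b,None,fx=4.2,fy=4.2,interpolation=cv2.INTER_CUBIC)
cv2.imwrite("pics/tz.png",a);cv2.imwrite("pics/sz.png",b)
E
```

```text
(no output)
```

View pics/tz.png

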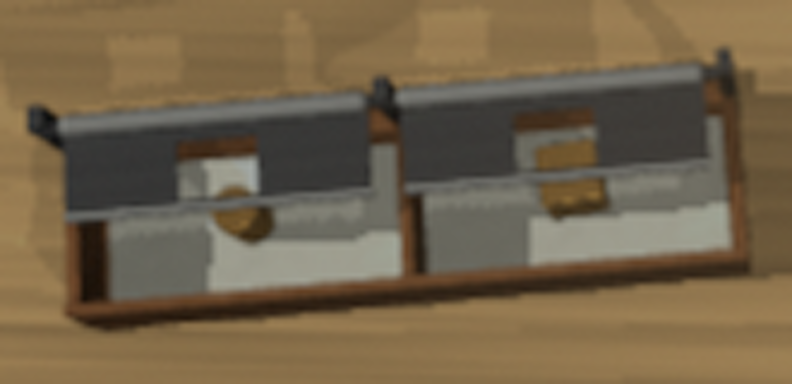

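View pics/sz.png

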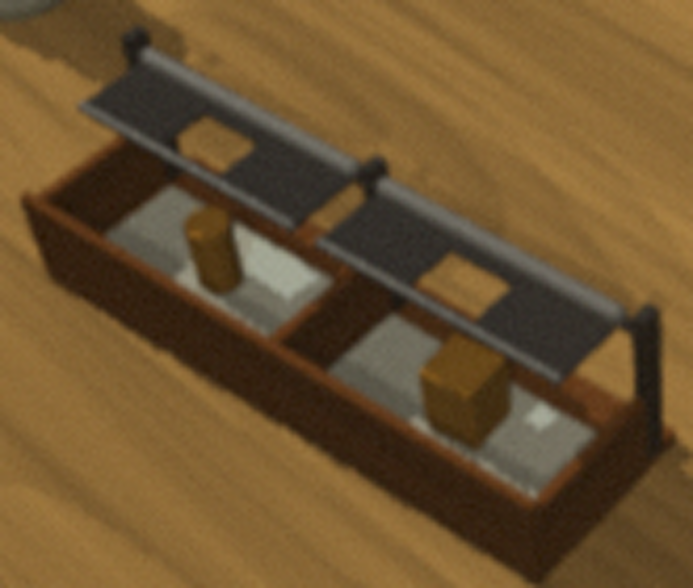

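The round slug is in the left (+y) pocket. In the side crop its top ellipse is centred near (209,221) and its base near (224,280). In the top crop its lower part sticks out past the flap at about (242,215). Both flaps are shut, and the square slug is in the right pocket.

```bash
python3 - <<'E'
from h import *
np.set_printoptions(precision=1,suppress=True)
T=lambda u,v:(145+(u+.5)/4.8-.5,210+(v+.5)/4.8-.5); S=lambda u,v:(145+(u+.5)/4.2-.5,145+(v+.5)/4.2-.5)
for n,a,b in(("postL",T(42,112),S(136,36)),("postM",T(380,85),S(372,165)),("postR",T(724,58),S(648,315)),
 ("flapL fl",T(66,219),S(84,107)),("flapL fr",T(369,190),S(296,223)),("flapR fl",T(405,191),S(318,240)),("flapR fr",T(706,162),S(562,377)),
 ("front L",T(68,312),S(27,200)),("front R",T(748,255),S(540,502))): print(n,*tri(a,b))
print("slug top",onz("side",S(209,221),44),"bot",onz("side",S(225,281),8))
# front wall top edge on z=50
print("front@50",onz("top",T(68,310),50),onz("top",T(748,252),50), onz("side",S(27,200),50),onz("side",S(540,502),50))
# slug masks
for n,box in(("top",(230,262,180,210)),("side",(190,218,184,206))):
    im=cv2.imread(f"pics/{n}0.png"); r0,r1,c0,c1=box
    h=cv2.cvtColor(im,cv2.COLOR_BGR2HSV)[r0:r1,c0:c1]
    m=((h[...,1]>140)&(h[...,0]<28)&(h[...,0]>10)&(h[...,2]>50))
    for r in m: print("".join(".#"[int(x)] for x in r))
# block
for n,(r0,r1,c0,c1) in(("top",(225,300,375,455)),("side",(315,415,340,450))):
    im=cv2.imread(f"pics/{n}0.png"); h=cv2.cvtColor(im,cv2.COLOR_BGR2HSV)
    m=np.zeros(h.shape[:2],np.uint8); m[r0:r1,c0:c1]=(h[r0:r1,c0:c1,1]<60)*255
    c=max(cv2.findContours(m,cv2.RETR_EXTERNAL,cv2.CHAIN_APPROX_NONE)[0],key=cv2.contourArea)
    q=cv2.approxPolyDP(c,6,True).reshape(-1,2)
    P=np.array([onz(n,p,22)[:2] for p in q]); W=np.float32([onz(n,p,22)[:2] for p in c.reshape(-1,2)])
    print(n,q.tolist(),P,cv2.minAreaRect(W))
E
```

```text
postL [527.3 272.2  90.7] 1.6324273125043862
postM [542.5 138.7  89.6] 0.35515163870322447
postR [557.9   1.5  88.9] 1.3550383300311108
flapL fl [487.6 260.8  82.5] 2.2610300934423213
flapL fr [502.2 140.8  84.2] 2.5412051606180066
flapR fl [501.8 126.5  84.9] 2.0225566917992372
flapR fr [517.    7.2  83.4] 2.6151153287829274
front L [454.1 268.   48. ] 1.4305106658425248
front R [485.  -10.1  53.5] 4.328096787491349
slug top [501.1 204.7  44. ] bot [500.7 204.2   8. ]
front@50 [454.  267.7  50. ] [484.9  -8.9  50. ] [453.9 265.5  50. ] [488.6  -9.1  50. ]
..............................
..............................
..............................
..............................
..............................
..............................
..............................
..............................
..............................
.............#####............
...###############............
..################............
...######.....................
..............................
..............................
..............................
..............................
..........
[... 847 characters left out ...]
.......#########.....
........##########....
........##########....
.........#########....
#........#########....
##.......#########....
####.......######.....
######......###.......
.######...............
.#.######.............
..##.#####............
top [[427, 238], [391, 248], [401, 284], [438, 274]] [[ 545.2 -265.6]
 [ 522.6 -191.7]
 [ 449.6 -211.5]
 [ 471.6 -286.4]] ((497.63677978515625, -238.5567626953125), (79.47806549072266, 81.10478973388672), 15.930843353271484)
side [[380, 330], [360, 377], [411, 401], [430, 350]] [[ 523.5 -194.7]
 [ 447.3 -218.2]
 [ 466.9 -288.7]
 [ 546.1 -266.6]] ((496.0575866699219, -242.094482421875), (84.57505798339844, 78.13909912109375), 16.018230438232422)
```

```bash
python3 - <<'E'
from h import *
a=np.linspace(0,2*np.pi,60)
for X,Y in((501,204.5),):
  for n in("top","side"):
    P=[(X+10*np.cos(t),Y+10*np.sin(t),z) for t in a for z in(8,44)]
    q=proj(n,P); print(n,q.min(0).round(1),q.max(0).round(1))
E
```

```text
top [188.5 246.9] [202.6 259.5]
side [188.7 193.4] [203.7 215.3]
```

Emit:
{"api": "servo_tool", "payload": {
  "series": [
    [-0.05,-0.036,0,-0.1,0.18],
    [-0.1,-0.072,0,-0.2,0.18],
    [-0.15,-0.108,0,-0.3,0.18],
    [-0.2,-0.144,0,-0.4,0.18],
    [-0.25,-0.18,0,-0.449,0.18],
    [-0.3,-0.216,0,-0.449,0.18],
    [-0.35,-0.252,0,-0.449,0.18],
    [-0.406,-0.292,0,-0.449,0.18],
    [-0.406,-0.292,0,-0.449,0.18],
    [-0.406,-0.292,0,-0.449,0.18]
  ]
}}

```text
t: 1.35
tcp_pos: [501.0, 204.2, 249.7]
orientation: [180.0, -0.0, -173.6]
contact_force: [-0.1, 0.7, -0.0]
gripper_width: 50.1
grasp_force: 0.0
```

Emit:
{"api": "servo_tool", "payload": {
  "series": [
    [0,0,0.04,0,0.18],
    [0,0,0.08,0,0.18],
    [0,0,0.12,0,0.18],
    [0,0,0.135,0,0.18],
    [0,0,0.135,0,0.18],
    [0,0,0.135,0,0.18]
  ]
}}

```text
t: 2.1
tcp_pos: [502.1, 205.2, 116.4]
orientation: [179.9, 0.1, -173.5]
contact_force: [0.9, -0.0, 1.3]
gripper_width: 50.5
grasp_force: 0.0
```

```bash
python3 - <<'E'
import cv2,numpy as np
from workcell import *
a=camera("top")[190:300,130:320]; b=camera("side")[100:270,130:320]
a=cv2.resize(a,(400,232),interpolation=cv2.INTER_CUBIC);b=cv2.resize(b,(400,358),interpolation=cv2.INTER_CUBIC)
cv2.imwrite("pics/c1.png",np.vstack([a,b]))
E
```

```text
(no output)
```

View pics/c1.png

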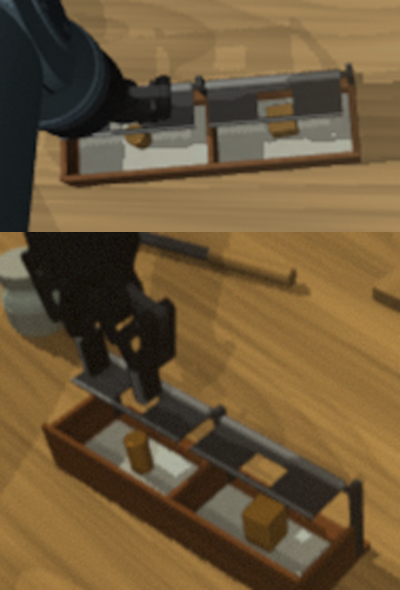

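The fingers (side crop, tips near (95,372) and (148,398)) straddle the sight window above the left flap, and the slug stands below at (138,452). Now I'll go down.

Emit:
{"api": "servo_tool", "payload": {
  "series": [
    [0,0,0.01,0,0.18],
    [0,0,0.02,0,0.18],
    [0,0,0.03,0,0.18],
    [0,0,0.037,0,0.18],
    [0,0,0.044,0,0.18],
    [0,0,0.051,0,0.18],
    [0,0,0.058,0,0.18],
    [0,0,0.066,0,0.18],
    [0,0,0.073,0,0.18],
    [0,0,0.073,0,0.18]
  ]
}}

```text
t: 3.45
tcp_pos: [500.2, 203.9, 41.1]
orientation: [-180.0, -0.1, -173.5]
contact_force: [-3.4, 0.6, -2.4]
gripper_width: 50.1
grasp_force: 1.7
```

```bash
python3 - <<'E'
import cv2,numpy as np
from workcell import *
a=camera("top")[190:300,130:320]; b=camera("side")[120:270,130:320]
a=cv2.resize(a,(450,261),interpolation=cv2.INTER_CUBIC);b=cv2.resize(b,(420,332),interpolation=cv2.INTER_CUBIC)
b=cv2.copyMakeBorder(b,0,0,0,30,cv2.BORDER_CONSTANT)
cv2.imwrite("pics/c2.png",np.vstack([a,b]))
E
```

```text
(no output)
```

View pics/c2.png

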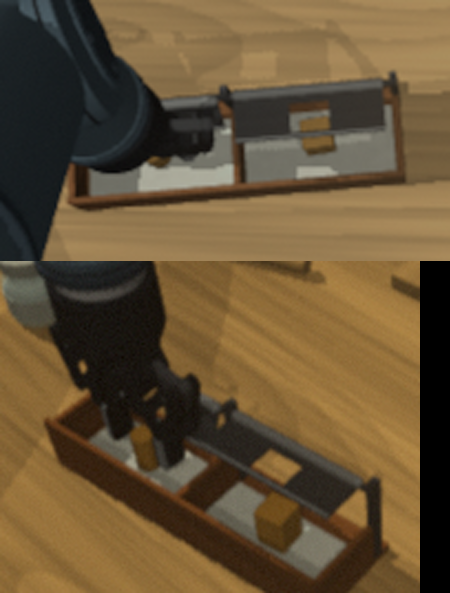

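The left flap is swung down behind the fingers, and the slug (side crop (146,447)) stands upright between them. I'll close the gripper.

Emit:
{"api": "servo_tool", "payload": {
  "series": [
    [0,0,0,0,-0.2],
    [0,0,0,0,-0.4],
    [0,0,0,0,-0.55],
    [0,0,0,0,-0.7],
    [0,0,0,0,-1],
    [0,0,0,0,-1],
    [0,0,0,0,-1]
  ]
}}

```text
t: 4.42
tcp_pos: [501.8, 204.4, 42.5]
orientation: [180.0, 0.1, -173.5]
contact_force: [-2.9, -1.0, 5.3]
gripper_width: 18.1
grasp_force: 58.7
```

Emit:
{"api": "servo_tool", "payload": {
  "series": [
    [0,0,-0.005,0,-1],
    [0,0,-0.012,0,-1],
    [0,0,-0.022,0,-1],
    [0,0,-0.032,0,-1],
    [0,0,-0.042,0,-1],
    [0,0,-0.055,0,-1],
    [0,0,-0.07,0,-1],
    [0,0,-0.09,0,-1],
    [0,0,-0.11,0,-1],
    [0,0,-0.11,0,-1]
  ]
}}

```text
t: 5.68
tcp_pos: [503.5, 204.9, 154.4]
orientation: [179.9, 0.3, -173.5]
contact_force: [0.0, 0.4, -0.2]
gripper_width: 17.8
grasp_force: 59.0
```

```bash
python3 - <<'E'
import cv2,numpy as np
from workcell import *
a=camera("top")[190:300,130:320]; b=camera("side")[100:270,130:320]
a=cv2.resize(a,(400,232),interpolation=cv2.INTER_CUBIC);b=cv2.resize(b,(400,358),interpolation=cv2.INTER_CUBIC)
cv2.imwrite("pics/c3.png",np.vstack([a,b]))
E
```

```text
(no output)
```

View pics/c3.png

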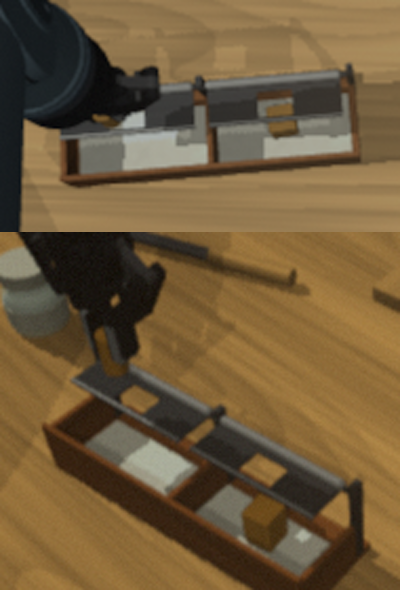

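The flap is shut again and the pocket is empty, and the slug is in the fingers at (112,355) in the side crop. The square slug hasn't moved. Next I'll carry the slug to the block.

Emit:
{"api": "servo_tool", "payload": {
  "series": [
    [0.003,-0.02,-0.02,0,-1],
    [0.009,-0.07,-0.02,0,-1],
    [0.015,-0.12,-0.02,0,-1],
    [0.022,-0.175,-0.02,0,-1],
    [0.028,-0.23,-0.02,0,-1],
    [0.035,-0.285,-0.02,0,-1],
    [0.042,-0.34,-0.02,0,-1],
    [0.049,-0.395,-0.02,0,-1],
    [0.053,-0.425,-0.02,0,-1],
    [0.054,-0.441,-0.02,0,-1]
  ]
}}

```text
t: 7.02
tcp_pos: [496.7, -241.9, 171.2]
orientation: [-180.0, -0.1, -173.7]
contact_force: [0.3, 0.4, -1.4]
gripper_width: 18.0
grasp_force: 59.0
```

Emit:
{"api": "servo_tool", "payload": {
  "series": [
    [0,0,0.04,0,-1],
    [0,0,0.07,0,-1],
    [0,0,0.09,0,-1],
    [0,0,0.09,0,-1]
  ]
}}

```text
t: 7.52
tcp_pos: [496.5, -238.3, 80.3]
orientation: [179.9, -0.2, -173.4]
contact_force: [1.0, 0.1, -0.4]
gripper_width: 17.4
grasp_force: 59.0
```

```bash
python3 - <<'E'
import cv2,numpy as np
from h import *
o=get_obs(); print(o["tcp_pos"],o["orientation"],o["gripper_width"])
A=camera("top");B=camera("side"); cv2.imwrite("pics/t4f.png",A);cv2.imwrite("pics/s4f.png",B)
a=A[215:305,350:480]; b=B[290:420,330:460]
a=cv2.resize(a,(520,360),interpolation=cv2.INTER_CUBIC)[:,:];b=cv2.resize(b,None,fx=4.6,fy=4.6,interpolation=cv2.INTER_CUBIC)
cv2.imwrite("pics/c4.png",b)
x,y,z=o["tcp_pos"]
print("expected slug top/bot px side",proj("side",[[x,y,z+2],[x,y,z-34]]),"block centre",proj("side",[[497,-240,22]]))
E
```

```text
[ 496.51593247 -238.26596307   80.28016821] [ 179.85982734   -0.18492752 -173.4193727 ] 17.43064798292338
expected slug top/bot px side [[399.56633772 340.79344451]
 [395.67634584 353.47822343]] block centre [[394.4536987  361.96460554]]
```

View pics/c4.png

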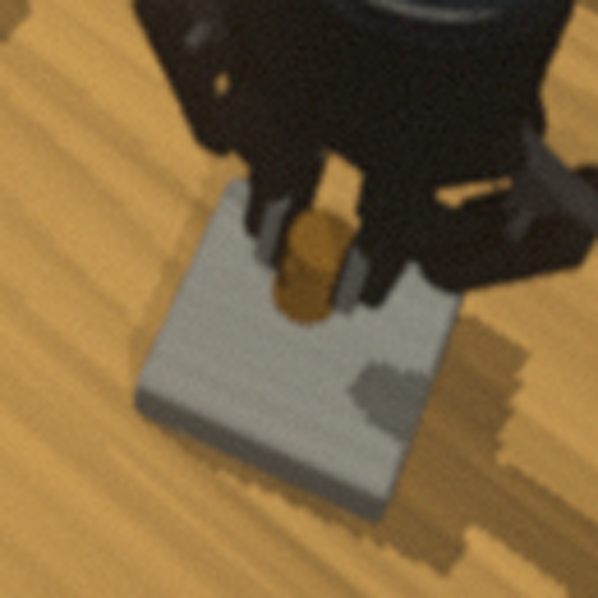

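The slug hangs upright in the fingers: its top is at crop (320,237) and its base at (304,295), both where I predicted, above the middle of the block. I'll lower it.

Emit:
{"api": "servo_tool", "payload": {
  "series": [
    [0,0,0.01,0,-1],
    [0,0,0.018,0,-1],
    [0,0,0.022,0,-1],
    [0,0,0.024,0,-1],
    [0,0,0.024,0,-1],
    [0,0,0.024,0,-1]
  ]
}}

```text
t: 8.38
tcp_pos: [497.7, -240.1, 58.2]
orientation: [-180.0, 0.0, -173.5]
contact_force: [-0.1, 0.2, -0.0]
gripper_width: 17.7
grasp_force: 59.0
```

Emit:
{"api": "servo_tool", "payload": {
  "series": [
    [0,0,0.0005,0,-1],
    [0,0,0.001,0,-1],
    [0,0,0.001,0,-1],
    [0,0,0.001,0,-1]
  ]
}}

```text
t: 8.88
tcp_pos: [497.5, -240.1, 57.0]
orientation: [180.0, -0.0, -173.5]
contact_force: [-0.5, -0.4, -1.1]
gripper_width: 17.5
grasp_force: 59.0
```

Emit:
{"api": "servo_tool", "payload": {
  "series": [
    [0,0,0.0005,0,-1],
    [0,0,0.001,0,-1],
    [0,0,0.001,0,-1]
  ]
}}

```text
t: 9.25
tcp_pos: [497.6, -240.1, 56.5]
orientation: [180.0, 0.0, -173.5]
contact_force: [-1.2, 0.8, 6.9]
gripper_width: 18.0
grasp_force: 59.8
```

Emit:
{"api": "servo_tool", "payload": {
  "series": [
    [0,0,0,0,-0.5],
    [0,0,0,0,-0.4],
    [0,0,0,0,-0.2],
    [0,0,0,0,0.1],
    [0,0,0,0,0.4],
    [0,0,0,0,0.4]
  ]
}}

```text
t: 10.0
tcp_pos: [497.5, -240.1, 56.0]
orientation: [-180.0, 0.0, -173.5]
contact_force: [0.8, 0.3, 0.1]
gripper_width: 59.9
grasp_force: 0.0
```

Emit:
{"api": "servo_tool", "payload": {
  "series": [
    [0,0,-0.01,0,0.4],
    [0,0,-0.03,0,0.4],
    [0,0,-0.06,0,0.4],
    [0,0,-0.1,0,0.4],
    [0,0,-0.14,0,0.4],
    [0,0,-0.18,0,0.4],
    [0,0,-0.18,0,0.4]
  ]
}}

```text
t: 10.88
tcp_pos: [499.4, -241.0, 239.9]
orientation: [-179.8, 0.4, -173.5]
contact_force: [0.4, 0.0, -0.3]
gripper_width: 59.6
grasp_force: 0.0
```

```bash
python3 - <<'E'
import cv2,numpy as np
from h import *
B=camera("side"); A=camera("top")
b=cv2.resize(B[140:420,140:460],(640,560),interpolation=cv2.INTER_CUBIC)
cv2.imwrite("pics/c5.png",b)
print(proj("side",[[497,-240,58],[497,-240,22]]))
E
```

```text
[[398.17487941 350.03156492]
 [394.4536987  361.96460554]]
```

View pics/c5.png

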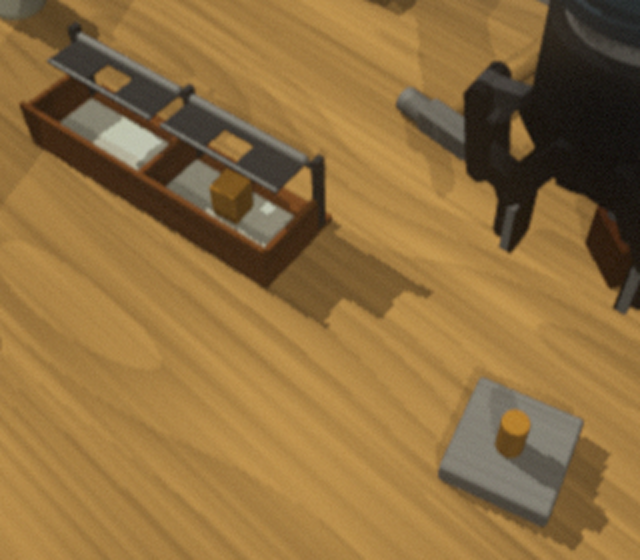

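The slug stands upright in the middle of the block, with its top at crop (515,421). Both flaps are shut, the square slug hasn't moved, and the gripper is clear.

```bash
python3 -c "
from workcell import *
print(sign_off())"
```

```text
the job is handed in; nothing more can be done
None
```

The round slug is standing upright on the middle of the bench block, its flap sprang shut, the square slug stayed where it was, and the job was handed in at about 11 s of the 42 s allowed.

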